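# Hold the moisture meter on the plaster cottage

## Task

Check whether the plaster cottage on the turntable is dry enough to paint: lift the yellow moisture meter out of its wooden block and hold its spring-loaded steel tip inside the red ring on the roof, the meter square to that roof slope and pressed only lightly, so that the tip is pushed in about half way. Keep it steady for two seconds so that the reading settles, and finish while you are still holding it there in the gripper. Do not shift the cottage or press hard on it, and leave the two paint jars and the plaster hen alone.

Things in the scene. Friction and masses are not known exactly. Their poses are not given: they have to be found in the camera images.
- meter: Moisture meter, 0.18 kg, upright in the block, tip down. Origin: centre of its black nose's flat lower end; z up its long axis, away from the tip; display on -x. Nose 19 mm diameter, z 0 to 30 mm; cone to 40; yellow housing, flat sides, 26 (x) by 40 mm (y), z 40 to 150 (top), its lower end resting on the block. A sprung steel tip, 10 mm diameter, round end, sticks out 12 mm below the origin
- probe_end (a point): The outermost point of the meter's steel tip, on the meter's z axis, 12 mm below the meter's origin while the tip is out; it moves towards the origin as the tip is pushed in
- probe (a joint): How far the meter's steel tip is pushed in, in m: 0 is fully out, 0.010 is fully in. Its spring gives 1.5 N at the first movement and 4.5 N fully in (300 N/m); half way, 0.005, takes 3 N
- stand: Pale wooden block, 85 x 85 x 60 mm, fixed, with a hole of 27 mm diameter and 54 mm depth in the centre of its top for the meter. Origin: centre of its underside, z up. The meter must rise 52 mm to clear it; grip the meter by the top 40 mm or so of its housing, lower down a gripper's body may bump into its top
- cottage: White plaster cottage, 0.75 kg, loose on the turntable. Origin: centre of its underside, z up. Round ground plate 152 mm diameter, 10 mm thick; walls 88 (x) by 108 mm (y); roof of 30 degrees pitch, ridge along y, 98 mm high, eaves at x = -54 and 54 mm, 128 mm long. The -x slope has the red ring; the chimney (24 mm square, top 119 mm high) is at x = 26, y = 36 mm
- mark (a point): Centre of the red ring (31 mm outside, 26 mm inside diameter, red dot in the middle) on the roof's -x slope, on its surface, half way up: x = -27, y = 0, z = 80 mm in the cottage's frame. This point's z is square to the slope, pointing out (up and to the cottage's -x side, 30 degrees from vertical)
- wheel_base: Turntable (potter's banding wheel), fixed foot 136 mm diameter. Origin: centre of its underside. Its round grey head, 190 mm diameter, top at 73 mm above the table, turns stiffly on a vertical axis (0.08 N m); the cottage stands on it
- jar_yellow: Yellow paint jar with black lid, 44 mm diameter, 60 mm high, loose; origin at the centre of its underside. To be left alone
- jar_blue: Blue paint jar with black lid, 44 mm diameter, 60 mm high, loose; origin at the centre of its underside. To be left alone
- hen: White plaster hen, about 85 mm long, 68 mm wide, 86 mm high, loose, beak towards its -x; origin at the centre of its underside. To be left alone
Things that resemble listed ones, but are neither listed nor needed, are in the scene too. Leave any blue look-alike of the cottage alone.

How it is judged:
By the outcome, as a careful person would: the job done as asked, in the order asked, and still so for the second after the job is handed in, while the arm keeps its last pose, push and grip.
It also fails if it takes over 48 s, if anything falls off the work surface, if the arm or the gripper's body presses on something with over 40 N, if the wrist force passes 120 N, or if a joint passes its speed limit or range.

## Robot

A 6-joint arm with a two-finger parallel gripper is mounted at the origin on the work surface. World frame = base frame: x ahead of the robot, y to its left, z up, the work surface at z = 0. Lengths are in m, angles in degrees, forces in N, time in s.
With the tool pointing down it reaches from about 0.35 to 0.875 m from the base axis. Payload 15.5 kg.
Tool frame: the origin (TCP) lies midway between the tips of the shut fingers; the grasp point (between the pads) lies 19 mm behind it (env.grip_depth is the distance from the TCP to the grasp point, in m); y points along the fingers, z is the direction in which the jaws open and shut, and the axes are right-handed (so a half turn about y gives the same grasp; the last joint's range is limited). The gripper opens to 85 mm and grips with 20 to 120 N. Pads are 22 mm wide; open, the fingers measure 114 mm over their backs; the gripper's body (76 mm by 85 mm) begins 54 mm behind the grasp point. The pads swing forward as they close: fully open they stand 13 mm farther back than shut.
Start: joints at [60.877, 28.281, 77.091, -0, 74.628, -5.472], TCP at [0.251, 0.573, 0.231] pointing down, gripper open.
Joint ranges: [-166.48, 166.48], [-47.26, 123.95], [12.59, 153.08], [-70.14, 250.14], [6.76, 159.57], [-176.63, 176.63]. Speed limits (degrees/s): [108.29, 108.29, 147.25, 172.46, 172.46, 172.46].

## Interface

Orientations are given as a 3x3 rotation matrix whose columns are the frame's x, y, z axes.
In Python, from rig import env, camera, camera_model gives the robot as it stands.
- The arm moves only by the tool apply_moves, never from a script. Its argument "commands" is a list of rows, each a list of 3 entries, a list of its own where there are three numbers: the shift along the tool's x, y, z in m, then the turn, a rotation vector about the tool's x, y, z in degrees, then the finger opening in m, from 0 to 0.0854. A call has 1 to 8 rows; each row is the pose to reach, as a shift and turn from the pose commanded when the call began, along the tool's axes at that moment; what a row does not reach only later rows make up. A row lasts 1/12 s, in which the tool goes at most 41.7 mm and 7.16 degrees, less where a joint would pass 70% of its speed; a pose out of reach is approached as far as the arm can. A call with a gripper value outside its range is refused whole. The fingers move at their own pace and stop on an object; the grip force is fixed at half the most. Time passes only in rows, so rows that repeat a pose let the fingers close. It gives the time, the measured TCP pose, the force and the opening at its end, in the units of the state.
- env.read_state(): the state, without advancing time (a new reading comes with each control period).
- camera(name): name is "scene" or "top" or "wrist"; returns the picture (400x640x3 uint8, red, green, blue); there is no depth.
- camera_model(name): a dict with "K" (3x3 intrinsics, pixels), "rvec" (rotation vector, rad) and "tvec" (3), from world to camera coordinates, as OpenCV has them. Camera axes: x right, y down, z forward; pixel columns grow to the right and rows downward; lengths in m; the calibration is good to about 2 mm. A picture is of the moment at which its call begins: read the wrist's pose just before it. camera_model takes no time and is no camera call; for the wrist camera it gives the pose at the moment of the call.
- env.hand_in(): hands the job in, once; it reports no verdict.
The state is a dict: "clock": time; "q": joint angles; "qd": joint speeds; "effort": joint torques, N m; "tcp_pos": TCP position; "tcp_rot": TCP orientation; "ft_force": force on the tool from outside, world axes, zero at the start; "wrist_torque": the same for the moment, N m; "grip_width": finger opening in m.
Only numpy, scipy, OpenCV 4.12 (cv2) and the standard library are available. Lean on these libraries where they do the work, as an engineer would, in place of code of your own. Each camera call takes 0.05 s, during which the arm holds its last target.

## Working session

There is one attempt and no reset: what is moved stays moved. The work goes in short steps, Python scripts to look and compute and a tool call to move; the robot and the scene stay as the last step left them, time stands still between calls to the robot, and variables do not carry over. Pictures are saved under pics/ and viewed, and the job is handed in when it is done.

Besides the shell and the picture viewer there is one more tool, called after "Emit:" in YAML: its name, and indented under it one key for each argument. apply_moves: Moves the arm, as the interface text tells. Its arguments: {"type":"object","properties":{"commands":{"type":"array","items":{"type":"array"}}},"required":["commands"]}

```bash
ls; mkdir -p pics; python3 - <<'E'
from rig import env, camera, camera_model
import cv2
print(env.read_state(), env.grip_depth)
for n in ["scene","top","wrist"]:
    m=camera_model(n); print(n,m)
    cv2.imwrite(f"pics/{n}0.png",camera(n)[:,:,::-1])
E
```

```text
pics
{'clock': 0.0, 'q': array([ 6.08764879e+01,  2.83161752e+01,  7.71294340e+01, -4.77338176e-04,
        7.46302721e+01, -5.47106309e+00]), 'qd': array([ 0.01435971,  0.0765698 , -0.04552359, -0.07774296, -0.0060431 ,
        0.05997308]), 'effort': array([-3.33352349e-03, -8.82156730e+01, -3.83869779e+01, -4.83368040e-04,
        1.01605064e-02, -1.44746423e-06]), 'tcp_pos': array([0.250543  , 0.57215592, 0.23067265]), 'tcp_rot': array([[ 9.15996714e-01, -6.37548701e-04,  4.01185262e-01],
       [-4.01185751e-01, -1.16084919e-03,  9.15995986e-01],
       [-1.18276463e-04, -9.99999123e-01, -1.31910950e-03]]), 'ft_force': array([-0.34654091, -0.07469195,  0.34044424]), 'wrist_torque': array([-0.02052668, -0.00832565, -0.01669965]), 'grip_width': 0.08548197240350199} 0.0187
scene {'K': array([[366.18546072,   0.        , 315.10057876],
       [  0.        , 366.18546072, 193.76395448],
       [  0.        ,   0.        ,   1.        ]]), 'rvec': array([ 1.79842205,  1.40858938, -0.72549126]), 'tvec': array([-0.12705651, -0.19872954,  1.4058132 ])}
top {'K': array([[394.26321522,   0.        , 317.32531968],
       [  0.        , 394.26321522, 195.06295203],
       [  0.        ,   0.        ,   1.        ]]), 'rvec': array([ 2.12115332, -2.15436582,  0.11600714]), 'tvec': array([0.02552762, 0.5374841 , 0.84366626])}
wrist {'K': array([[330.78617748,   0.        , 318.10624989],
       [  0.        , 330.78617748, 195.03997726],
       [  0.        ,   0.        ,   1.        ]]), 'rvec': array([-2.38860567, -1.56325896, -0.25467534]), 'tvec': array([-0.62185721, -0.04268123,  0.38127495])}
```

View pics/scene0.png

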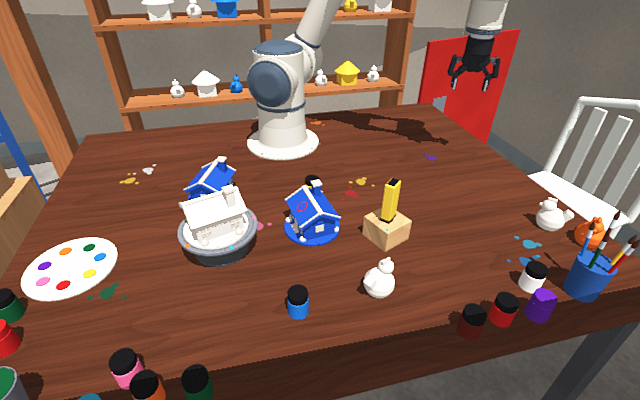

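View pics/top0.png

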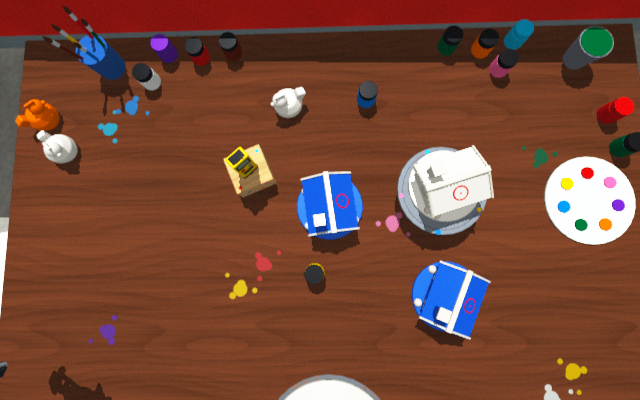

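View pics/wrist0.png

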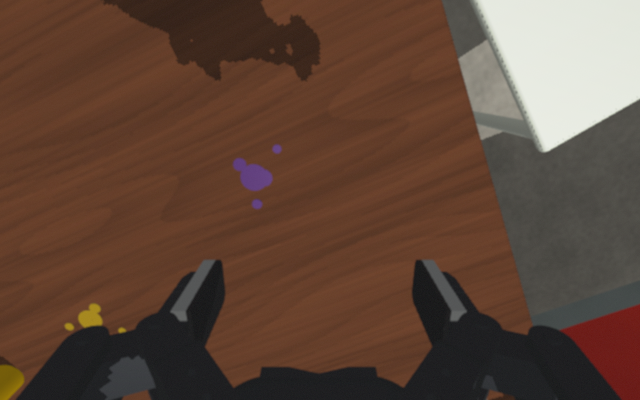

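The top view shows the white cottage near (450,190), the meter near (240,160), and blue look-alikes at (330,205) and (450,300). I'll zoom in on the relevant parts.

```bash
python3 - <<'E'
import cv2
t=cv2.imread("pics/top0.png"); s=cv2.imread("pics/scene0.png")
a=cv2.resize(t[140:250,385:505],None,fx=5,fy=5,interpolation=cv2.INTER_CUBIC)
b=cv2.resize(t[130:210,205:305],None,fx=7,fy=7,interpolation=cv2.INTER_CUBIC)
c=cv2.resize(s[165:265,350:425],None,fx=6,fy=6,interpolation=cv2.INTER_CUBIC)
d=cv2.resize(s[170:270,170:270],None,fx=6,fy=6,interpolation=cv2.INTER_CUBIC)
for n,i in zip("abcd",(a,b,c,d)): cv2.imwrite(f"pics/z{n}.png",i)
E
```

```text
(no output)
```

View pics/za.png

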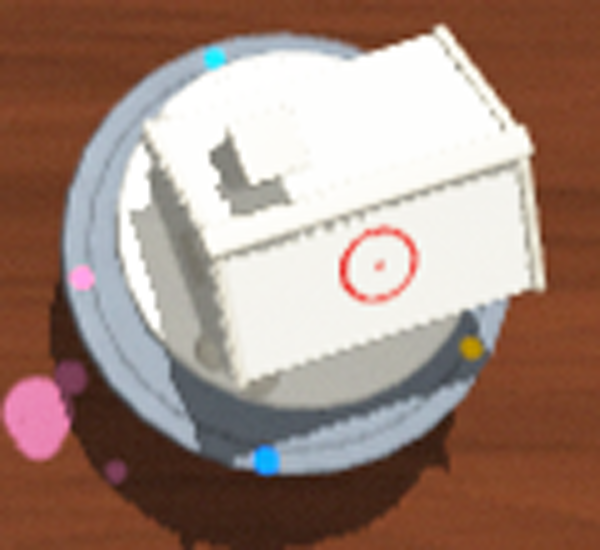

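View pics/zb.png

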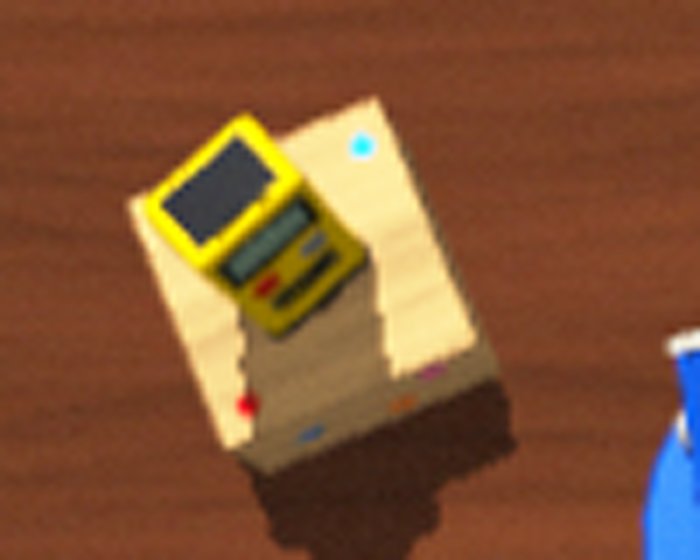

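View pics/zc.png

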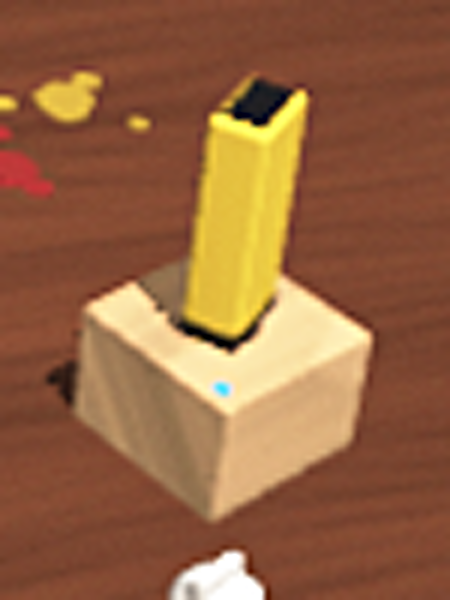

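View pics/zd.png

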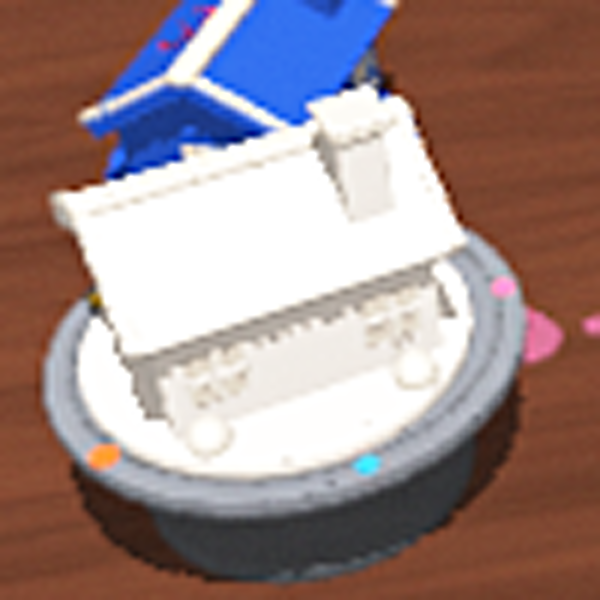

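Top view: the ring slope faces the robot, and its ring is at zoom (378,265), which is about (460.6,193) in the full picture. The meter's top face is at zoom (230,192). Next I'll turn these into positions.

```bash
cat > h.py <<'E'
import numpy as np, cv2
from rig import env, camera, camera_model
def P(m):
    R=cv2.Rodrigues(m["rvec"])[0]; return R,m["tvec"].reshape(3)
def onplane(m,uv,z):
    R,t=P(m); o=-R.T@t
    uv=np.atleast_2d(np.array(uv,float))
    d=np.c_[(uv-[m["K"][0,2],m["K"][1,2]])/m["K"][0,0],np.ones(len(uv))]@R
    return o+d*((z-o[2])/d[:,2])[:,None]
def tri(ms,uvs):
    A=[m["K"]@np.c_[P(m)] for m in ms]
    X=cv2.triangulatePoints(A[0],A[1],np.array(uvs[0],float).reshape(-1,2).T,np.array(uvs[1],float).reshape(-1,2).T)
    return (X[:3]/X[3]).T
def proj(m,X):
    return cv2.projectPoints(np.atleast_2d(X).astype(float),m["rvec"],m["tvec"],m["K"],None)[0][:,0]
E
python3 - <<'E'
from h import *
np.set_printoptions(precision=4,suppress=True)
T=camera_model("top"); S=camera_model("scene")
f=lambda p,k,o:np.array(p)/k+np.array(o)-0.5+0.5/k
mt=f([(245,113),(312,180),(213,268),(148,205)],7,(205,130))
ms=f([(262,140),(212,118),(262,80),(308,93)],6,(350,165))
W=onplane(T,mt,.170); print("metertop",W,W.mean(0))
W2=onplane(S,ms,.170); print(W2,W2.mean(0))
c=W.mean(0)
for a,b in((0,1),(1,2),(2,3),(3,0)):
    e=W[b]-W[a]; print(np.hypot(*e[:2]),np.degrees(np.arctan2(e[1],e[0])))
# block top corners in top
B=onplane(T,f([(378,97),(480,342),(232,448),(128,200)],7,(205,130)),.06);print("block",B,B.mean(0))
print("scene block corners", onplane(S,f([(83,312),(232,410),(372,338)],6,(350,165)),.06))
t0=cv2.imread("pics/top0.png")
hsv=cv2.cvtColor(t0,cv2.COLOR_BGR2HSV)
r=((hsv[...,0]<12)|(hsv[...,0]>168))&(hsv[...,1]>60)&(hsv[...,2]>150)
roi=np.zeros_like(r);roi[180:206,448:474]=1
pts=np.argwhere(r&roi)[:,::-1]
e=cv2.fitEllipse(cv2.convexHull(pts.astype(np.float32)));print("ring",e,len(pts))
mk=onplane(T,e[0],.153);print("mark",mk)
a=onplane(T,f([(215,250),(530,155)],5,(385,140)),.170);b=onplane(T,f([(240,383),(540,290)],5,(385,140)),.073+.064)
for x in(a,b):
    d=x[1]-x[0];print(x,np.linalg.norm(d),np.degrees(np.arctan2(d[1],d[0])))
d=b.mean(0)-a.mean(0);print("mid",d,np.degrees(np.arctan2(d[1],d[0])))
# ellipse of wheel head
E
```

```text
metertop [[0.6187 0.1629 0.17  ]
 [0.5993 0.1441 0.17  ]
 [0.5751 0.1712 0.17  ]
 [0.5932 0.1895 0.17  ]] [0.5966 0.1669 0.17  ]
[[0.6183 0.1632 0.17  ]
 [0.5994 0.1504 0.17  ]
 [0.5784 0.1809 0.17  ]
 [0.5917 0.1949 0.17  ]] [0.597  0.1724 0.17  ]
0.027014561790899935 -135.80343963434018
0.036319558277778434 131.75865538996493
0.025716243556350663 45.37888442583401
0.036818103810150306 -46.17866704399125
block [[0.6529 0.1457 0.06  ]
 [0.5732 0.113  0.06  ]
 [0.541  0.1908 0.06  ]
 [0.621  0.2251 0.06  ]] [0.597  0.1687 0.06  ]
scene block corners [[0.5748 0.1151 0.06  ]
 [0.6487 0.1518 0.06  ]
 [0.6201 0.2275 0.06  ]]
ring ((460.19891357421875, 192.6363067626953), (13.942583084106445, 16.775360107421875), 51.12032699584961) 74
mark [[ 0.5218 -0.2601  0.153 ]]
[[ 0.5263 -0.1941  0.17  ]
 [ 0.5604 -0.3137  0.17  ]] 0.124427633305771 -74.10623097736624
[[ 0.4786 -0.2094  0.137 ]
 [ 0.5131 -0.3274  0.137 ]] 0.12293948502296505 -73.7155864088506
mid [-0.0475 -0.0145 -0.033 ] -162.98645323311317
```

```bash
cat >> h.py <<'E'
from scipy.spatial.transform import Rotation as Ro
np.set_printoptions(precision=4,suppress=True)
def down(az):
    a=np.radians(az); z=np.array([np.cos(a),np.sin(a),0]); y=np.array([0,0,-1.]); return np.c_[np.cross(y,z),y,z]
def delta(p,R):
    s=env.read_state(); R0=np.array(s["tcp_rot"])
    print("t",s["clock"],"q",np.array(s["q"]),"tcp",s["tcp_pos"],"F",s["ft_force"],"w",s["grip_width"])
    print("shift",R0.T@(np.array(p)-s["tcp_pos"]),"rot",Ro.from_matrix(R0.T@R).as_rotvec(degrees=True))
E
python3 - <<'E'
from h import *
R,_=P(camera_model("wrist")); print("cam in tool axes",(env.read_state()["tcp_rot"].T@R.T), env.read_state()["tcp_rot"].T@(-R.T@_-env.read_state()["tcp_pos"]))
delta([.597,.168,.235],down(45))
# scene check of cottage
S=camera_model("scene");T=camera_model("top");yaw=16.
a=np.radians(yaw);Rz=np.array([[np.cos(a),-np.sin(a),0],[np.sin(a),np.cos(a),0],[0,0,1]])
o=np.array([.5218,-.2601,.153])-Rz@[-.027,0,.080];print("origin",o)
L=[(0,64,96),(0,-64,96),(54,64,64),(54,-64,64),(-54,64,64),(-54,-64,64),(38,48,119),(14,48,119),(38,24,119)]
for c,n in((S,"scene0"),(T,"top0")):
    im=cv2.imread(f"pics/{n}.png");k=4
    uv=proj(c,np.array([o+Rz@(np.array(l)/1000) for l in L]));u0=uv.mean(0).astype(int)-60
    z=cv2.resize(im[u0[1]:u0[1]+120,u0[0]:u0[0]+120],None,fx=k,fy=k)
    for p in (uv-u0+.5)*k: cv2.circle(z,tuple(int(v) for v in p),4,(0,0,255),1)
    cv2.imwrite(f"pics/chk_{n}.png",z)
a=cv2.hconcat([cv2.imread("pics/chk_scene0.png"),cv2.imread("pics/chk_top0.png")]);cv2.imwrite("pics/chk.png",cv2.resize(a,(800,400)))
E
```

```text
cam in tool axes [[-0.0005  0.9468  0.3219]
 [ 0.002  -0.3219  0.9468]
 [ 1.      0.0011 -0.0018]] [-0.0826 -0.142  -0.0019]
t 0.15 q [60.8769 28.307  77.1181 -0.0024 74.6266 -5.4723] tcp [0.2506 0.5723 0.2308] F [-0.3732  0.5494 -0.2373] w 0.0854567482810661
shift [ 0.4795 -0.004  -0.2314] rot [ 0.0516 21.3498  0.007 ]
origin [ 0.5478 -0.2527  0.073 ]
```

View pics/chk.png

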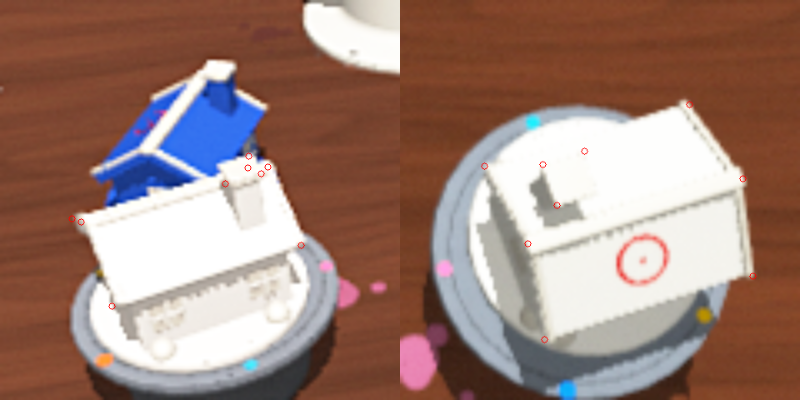

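The overlay matches in both views, so yaw ≈ 16°. Now moving above the meter.

Emit:
apply_moves:
  commands:
    - [[0.24, 0, -0.116], [0, 11, 0], 0.085]
    - [[0.24, 0, -0.116], [0, 11, 0], 0.085]
    - [[0.24, 0, -0.116], [0, 11, 0], 0.085]
    - [[0.24, 0, -0.116], [0, 11, 0], 0.085]
    - [[0.24, 0, -0.116], [0, 11, 0], 0.085]
    - [[0.24, 0, -0.116], [0, 11, 0], 0.085]
    - [[0.24, 0, -0.116], [0, 11, 0], 0.085]
    - [[0.24, 0, -0.116], [0, 11, 0], 0.085]

```text
clock: 0.82
tcp_pos: [0.4264, 0.367, 0.2312]
tcp_rot: [[0.82, 0.0, 0.572], [-0.572, -0.001, 0.82], [0.001, -1.0, -0.0]]
ft_force: [-0.2, 0.8, -1.0]
grip_width: 0.0851
```

```bash
python3 - <<'E'
from h import *
delta([.597,.168,.235],down(45))
E
```

```text
t 0.8167 q [ 34.6642  23.2674  86.0473  -0.0478  70.6969 -20.4519] tcp [0.4264 0.367  0.2312] F [-0.2069  0.8166 -0.9791] w 0.08511557150407198
shift [ 0.2537 -0.0036 -0.0657] rot [ 0.0232 10.132   0.0404]
```

Emit:
apply_moves:
  commands:
    - [[0.254, -0.004, -0.066], [0, 10.1, 0], 0.085]
    - [[0.254, -0.004, -0.066], [0, 10.1, 0], 0.085]
    - [[0.254, -0.004, -0.066], [0, 10.1, 0], 0.085]
    - [[0.254, -0.004, -0.066], [0, 10.1, 0], 0.085]
    - [[0.254, -0.004, -0.066], [0, 10.1, 0], 0.085]
    - [[0.254, -0.004, -0.066], [0, 10.1, 0], 0.085]
    - [[0.254, -0.004, -0.066], [0, 10.1, 0], 0.085]
    - [[0.254, -0.004, -0.066], [0, 10.1, 0], 0.085]

```text
clock: 1.48
tcp_pos: [0.5974, 0.1689, 0.2349]
tcp_rot: [[0.708, 0.0, 0.706], [-0.706, -0.0, 0.708], [0.0, -1.0, -0.0]]
ft_force: [-0.2, 0.4, 0.1]
grip_width: 0.0852
```

```bash
python3 - <<'E'
from h import *
delta([.597,.168,.135],down(45))
m=camera_model("wrist");im=camera("wrist")
cv2.imwrite("pics/w1.png",im[:,:,::-1])
C=np.array([.597,.168,.17]);ex=np.array([.7071,.7071,0]);ey=np.array([-.7071,.7071,0])
print(proj(m,np.array([C+s*.013*ex+t*.02*ey for s in(1,-1) for t in (1,-1)])), proj(m,C))
E
```

```text
t 1.4833 q [ 10.2903  27.7448  77.4639  -0.024   74.7785 -34.7706] tcp [0.5974 0.1689 0.2349] F [-0.2217  0.3651  0.089 ] w 0.08521740293063201
shift [ 0.0003  0.0999 -0.0009] rot [0.0027 0.0672 0.0263]
[[339.7461 183.1853]
 [338.4265 238.5767]
 [299.9142 183.0995]
 [300.844  238.4883]] [[319.7285 211.6422]]
```

View pics/w1.png

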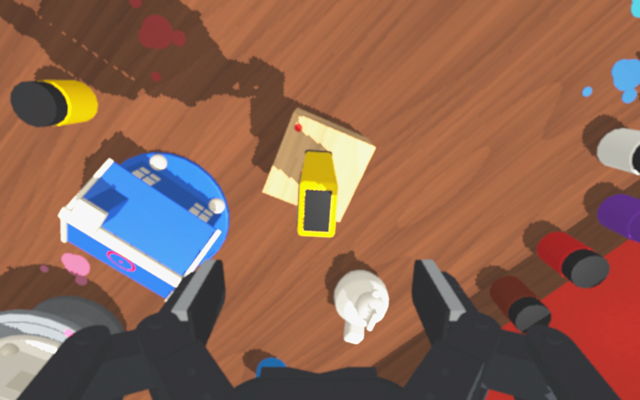

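The wrist view shows the meter's top at about (318,211). I predicted (319.7,211.6), so it's aligned with the jaws. Now descending and closing.

Emit:
apply_moves:
  commands:
    - [[0, 0.03, -0.0005], [0, 0, 0], 0.085]
    - [[0, 0.06, -0.0005], [0, 0, 0], 0.085]
    - [[0, 0.08, -0.0005], [0, 0, 0], 0.085]
    - [[0, 0.09, -0.0005], [0, 0, 0], 0.085]
    - [[0, 0.098, -0.0005], [0, 0, 0], 0.085]
    - [[0, 0.098, -0.0005], [0, 0, 0], 0.085]
    - [[0, 0.098, -0.0005], [0, 0, 0], 0.05]
    - [[0, 0.098, -0.0005], [0, 0, 0], 0.04]

```text
clock: 2.2
tcp_pos: [0.5957, 0.1713, 0.1386]
tcp_rot: [[0.71, 0.002, 0.704], [-0.704, 0.0, 0.71], [0.001, -1.0, 0.002]]
ft_force: [-0.9, 0.4, 0.9]
grip_width: 0.0633
```

Emit:
apply_moves:
  commands:
    - [[0, 0, 0], [0, 0, 0], 0.035]
    - [[0, 0, 0], [0, 0, 0], 0.03]
    - [[0, 0, 0], [0, 0, 0], 0.01]
    - [[0, 0, 0], [0, 0, 0], 0.01]
    - [[0, 0, 0], [0, 0, 0], 0.01]
    - [[0, 0, 0], [0, 0, 0], 0.01]
    - [[0, 0, 0], [0, 0, 0], 0.01]
    - [[0, 0, 0], [0, 0, 0], 0.01]

```text
clock: 2.87
tcp_pos: [0.5955, 0.1708, 0.1381]
tcp_rot: [[0.71, 0.001, 0.704], [-0.704, 0.0, 0.71], [0.001, -1.0, 0.001]]
ft_force: [-0.5, -0.8, 7.8]
grip_width: 0.0254
```

```bash
python3 - <<'E'
from h import *
delta([.597,.168,.135],down(45))
m=camera_model("wrist")
cv2.imwrite("pics/w2.png",camera("wrist")[:,:,::-1])
cv2.imwrite("pics/s2.png",cv2.resize(camera("scene")[150:270,320:440,::-1],None,fx=5,fy=5,interpolation=cv2.INTER_CUBIC))
E
```

```text
t 2.8667 q [ 10.4857  33.4389  83.8881  -0.0083  62.6116 -34.7461] tcp [0.5955 0.1708 0.1381] F [-0.5381 -0.8263  7.7673] w 0.025413682921877078
shift [ 0.003   0.0031 -0.0009] rot [-0.0463  0.2357  0.041 ]
```

View pics/w2.png

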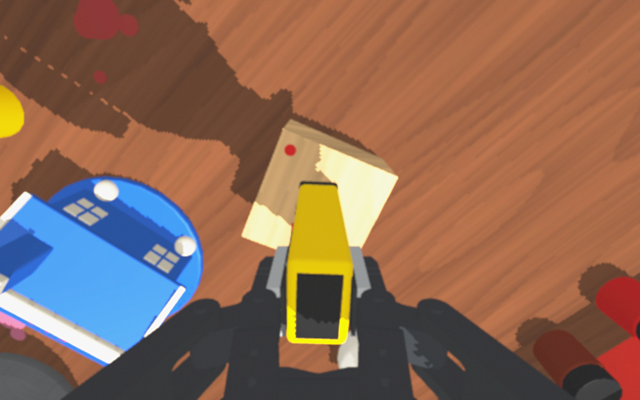

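View pics/s2.png

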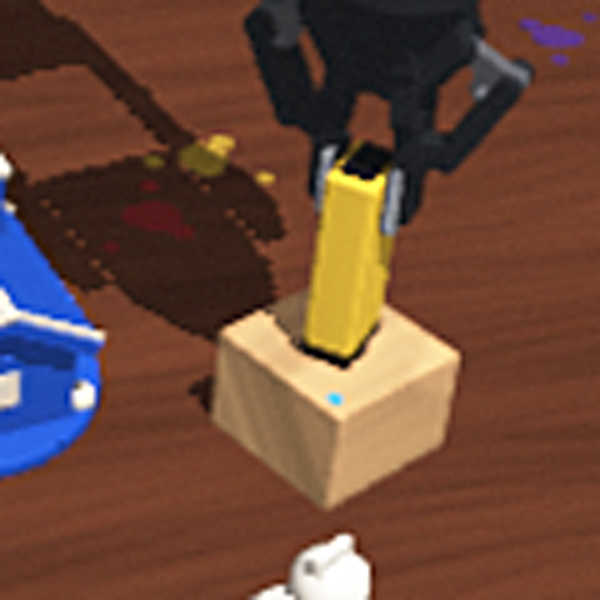

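The meter is held, with opening at 25.4 mm and pads on the top of its housing. Lifting straight up.

Emit:
apply_moves:
  commands:
    - [[0, -0.01, 0], [0, 0, 0], 0.01]
    - [[0, -0.03, 0], [0, 0, 0], 0.01]
    - [[0, -0.06, 0], [0, 0, 0], 0.01]
    - [[0, -0.095, 0], [0, 0, 0], 0.01]
    - [[0, -0.13, 0], [0, 0, 0], 0.01]
    - [[0, -0.17, 0], [0, 0, 0], 0.01]
    - [[0, -0.2, 0], [0, 0, 0], 0.01]
    - [[0, -0.22, 0], [0, 0, 0], 0.01]

```text
clock: 3.63
tcp_pos: [0.5954, 0.171, 0.3619]
tcp_rot: [[0.71, 0.004, 0.704], [-0.704, 0.001, 0.71], [0.002, -1.0, 0.004]]
ft_force: [0.7, 0.4, -2.2]
grip_width: 0.0251
```

```bash
python3 - <<'E'
from h import *
# target: tip 60 mm above mark along normal
yaw=16.;n=np.array([-np.sin(np.radians(30))*np.cos(np.radians(yaw)),-np.sin(np.radians(30))*np.sin(np.radians(yaw)),np.cos(np.radians(30))])
M=np.array([.5218,-.2601,.153])
off=.130
T=M+n*(off+.06); print("n",n,"T",T)
delta([.5955,.1708,.36],down(45))
for az in (0,15,-15,45):
    # minimal tilt applied to down(az)
    y=np.array([0,0,1.]); ax=np.cross(y,n); R=Ro.from_rotvec(ax/np.linalg.norm(ax)*np.radians(30)).as_matrix()@down(az)
    print(az); delta(T,R)
E
```

```text
n [-0.4806 -0.1378  0.866 ] T [ 0.4305 -0.2863  0.3175]
t 3.6333 q [ 10.499   22.5235  66.4093   0.0033  90.8239 -34.7487] tcp [0.5954 0.171  0.3619] F [ 0.7367  0.369  -2.231 ] w 0.02508202042523267
shift [ 0.0002  0.0019 -0.    ] rot [-0.2021  0.2477  0.1356]
0
t 3.6333 q [ 10.499   22.5235  66.4093   0.0033  90.8239 -34.7487] tcp [0.5954 0.171  0.3619] F [ 0.7367  0.369  -2.231 ] w 0.02508202042523267
shift [ 0.2047  0.0432 -0.441 ] rot [30.329  44.21   -3.5017]
15
t 3.6333 q [ 10.499   22.5235  66.4093   0.0033  90.8239 -34.7487] tcp [0.5954 0.171  0.3619] F [ 0.7367  0.369  -2.231 ] w 0.02508202042523267
shift [ 0.2047  0.0432 -0.441 ] rot [29.1945 29.5637 -7.3256]
-15
t 3.6333 q [ 10.499   22.5235  66.4093   0.0033  90.8239 -34.7487] tcp [0.5954 0.171  0.3619] F [ 0.7367  0.369  -2.231 ] w 0.02508202042523267
shift [ 0.2047  0.0432 -0.441 ] rot [31.1431 58.8414  0.4968]
45
t 3.6333 q [ 10.499   22.5235  66.4093   0.0033  90.8239 -34.7487] tcp [0.5954 0.171  0.3619] F [ 0.7367  0.369  -2.231 ] w 0.02508202042523267
shift [ 0.2047  0.0432 -0.441 ] rot [ 26.0048   0.2474 -14.4658]
```

Emit:
apply_moves:
  commands:
    - [[0.128, -0.01, -0.275], [18, 26, -2], 0.01]
    - [[0.128, -0.01, -0.275], [18, 26, -2], 0.01]
    - [[0.128, -0.01, -0.275], [18, 26, -2], 0.01]
    - [[0.128, -0.01, -0.275], [18, 26, -2], 0.01]
    - [[0.128, -0.01, -0.275], [18, 26, -2], 0.01]
    - [[0.128, -0.01, -0.275], [18, 26, -2], 0.01]
    - [[0.128, -0.01, -0.275], [18, 26, -2], 0.01]
    - [[0.128, -0.01, -0.275], [18, 26, -2], 0.01]

```text
clock: 4.3
tcp_pos: [0.4904, -0.1188, 0.3682]
tcp_rot: [[0.328, 0.279, 0.903], [-0.944, 0.132, 0.303], [-0.034, -0.951, 0.306]]
ft_force: [1.2, -0.4, -2.3]
grip_width: 0.0255
```

```bash
cat >> h.py <<'E'
yaw=16.;n=np.array([-np.sin(np.radians(30))*np.cos(np.radians(yaw)),-np.sin(np.radians(30))*np.sin(np.radians(yaw)),np.cos(np.radians(30))])
_ax=np.cross([0,0,1.],n)
def tilt(az): return Ro.from_rotvec(_ax/np.linalg.norm(_ax)*np.radians(30)).as_matrix()@down(az)
M=np.array([.5218,-.2601,.153])
E
python3 - <<'E'
from h import *
delta(M+n*.19,tilt(0))
E
```

```text
t 4.3 q [-30.292    5.5359  91.3883  15.3858  73.2897 -52.3495] tcp [ 0.4904 -0.1188  0.3682] F [ 1.1748 -0.3969 -2.3497] w 0.025478444494943266
shift [ 0.1402  0.0095 -0.1203] rot [12.5786 18.0523 -1.3751]
```

Emit:
apply_moves:
  commands:
    - [[0.14, 0.0, -0.12], [12.6, 18.0, -1.4], 0.01]
    - [[0.14, 0.0, -0.12], [12.6, 18.0, -1.4], 0.01]
    - [[0.14, 0.0, -0.12], [12.6, 18.0, -1.4], 0.01]
    - [[0.14, 0.0, -0.12], [12.6, 18.0, -1.4], 0.01]
    - [[0.14, 0.0, -0.12], [12.6, 18.0, -1.4], 0.01]
    - [[0.14, 0.0, -0.12], [12.6, 18.0, -1.4], 0.01]
    - [[0.14, 0.0, -0.12], [12.6, 18.0, -1.4], 0.01]
    - [[0.14, 0.0, -0.12], [12.6, 18.0, -1.4], 0.01]

```text
clock: 4.97
tcp_pos: [0.4304, -0.2829, 0.3258]
tcp_rot: [[0.039, 0.48, 0.876], [-0.99, 0.141, -0.033], [-0.139, -0.866, 0.48]]
ft_force: [0.5, 0.6, -2.2]
grip_width: 0.0257
```

```bash
python3 - <<'E'
from h import *
delta(M+n*.19,tilt(0))
m=camera_model("wrist")
cv2.imwrite("pics/w3.png",camera("wrist")[:,:,::-1]);cv2.imwrite("pics/t3.png",camera("top")[:,:,::-1]);cv2.imwrite("pics/s3.png",camera("scene")[:,:,::-1])
print(proj(m,M))
E
```

```text
t 4.9667 q [-58.8109   8.8839  98.9727  31.6351  67.1962 -70.246 ] tcp [ 0.4304 -0.2829  0.3258] F [ 0.4978  0.596  -2.165 ] w 0.02567065073838297
shift [ 0.0045  0.0067 -0.0038] rot [ 0.0319  0.137  -0.1651]
[[315.3051 168.3025]]
```

View pics/w3.png

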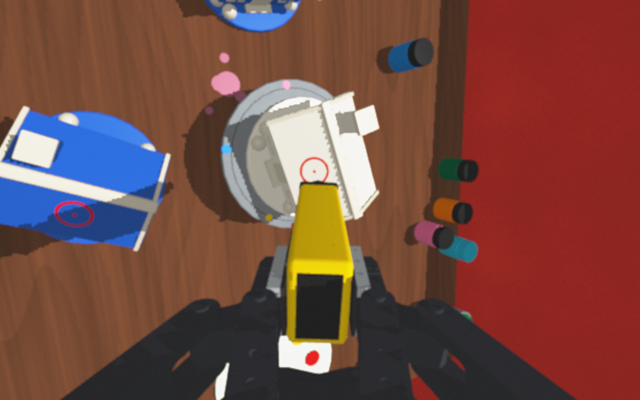

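View pics/t3.png

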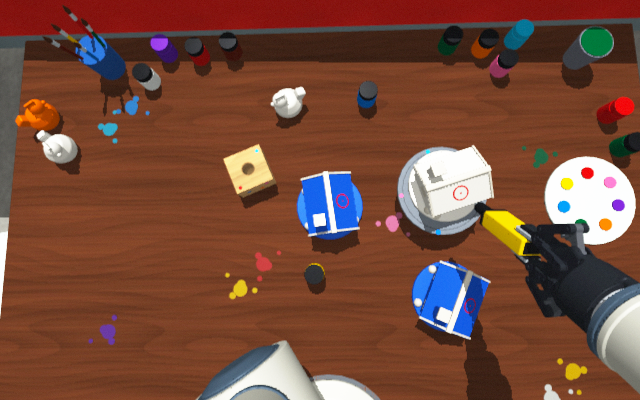

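View pics/s3.png

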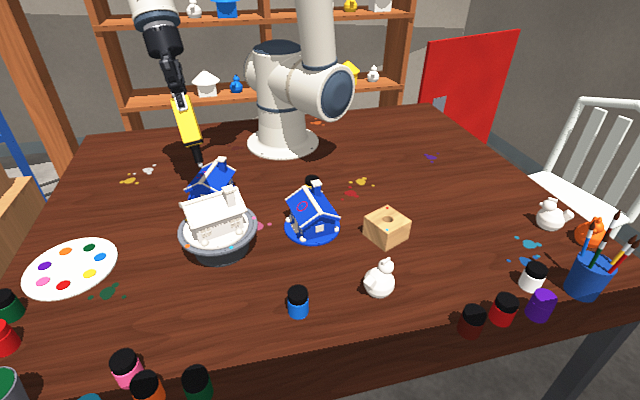

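The wrist view shows the ring at about (314,171), against a prediction of (315,168). The meter is held straight, with its nose end at (318,184). Next I'll measure the nose end in the top and scene views and the ring in the wrist view.

```bash
python3 - <<'E'
from h import *
m=camera_model("wrist");T=camera_model("top")
im=cv2.imread("pics/w3.png");hsv=cv2.cvtColor(im,cv2.COLOR_BGR2HSV)
r=((hsv[...,0]<12)|(hsv[...,0]>168))&(hsv[...,1]>70)&(hsv[...,2]>150)
roi=np.zeros_like(r);roi[154:190,297:333]=1
pts=np.argwhere(r&roi)[:,::-1];e=cv2.fitEllipse(cv2.convexHull(pts.astype(np.float32)));print(e,len(pts))
print("wrist mark on plane",onplane(m,e[0],.153)," tri",tri((T,m),((460.2,192.64),e[0])))
t=cv2.imread("pics/t3.png");s=cv2.imread("pics/s3.png")
z1=cv2.resize(t[175:275,450:550],None,fx=5,fy=5,interpolation=cv2.INTER_CUBIC)
z2=cv2.resize(s[80:180,150:230],None,fx=5,fy=5,interpolation=cv2.INTER_CUBIC)
cv2.imwrite("pics/z3.png",cv2.hconcat([z1,z2]))
z=im[90:250,230:400];cv2.imwrite("pics/z4.png",cv2.resize(z,None,fx=4,fy=4,interpolation=cv2.INTER_CUBIC)[:600])
E
```

```text
((313.7083740234375, 170.9081268310547), (28.84978675842285, 29.150697708129883), 91.5964584350586) 177
wrist mark on plane [[ 0.5205 -0.2617  0.153 ]]  tri [[ 0.5225 -0.2619  0.1485]]
```

View pics/z3.png

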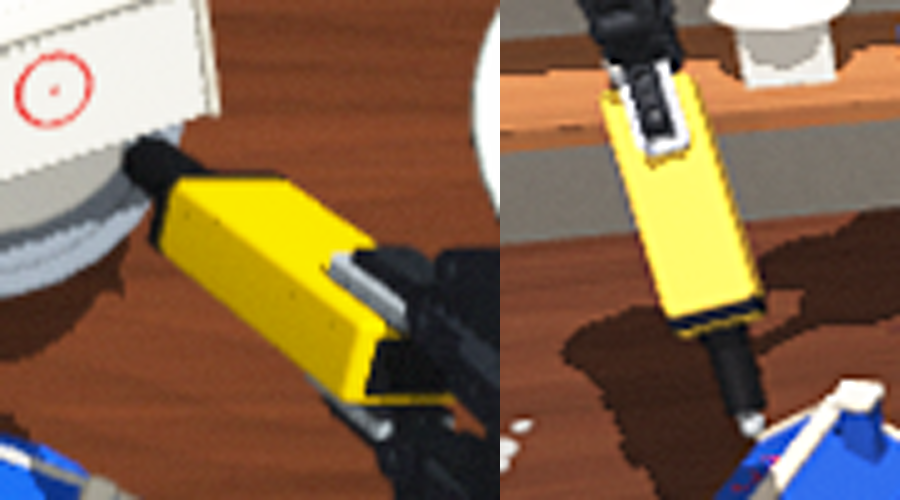

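View pics/z4.png

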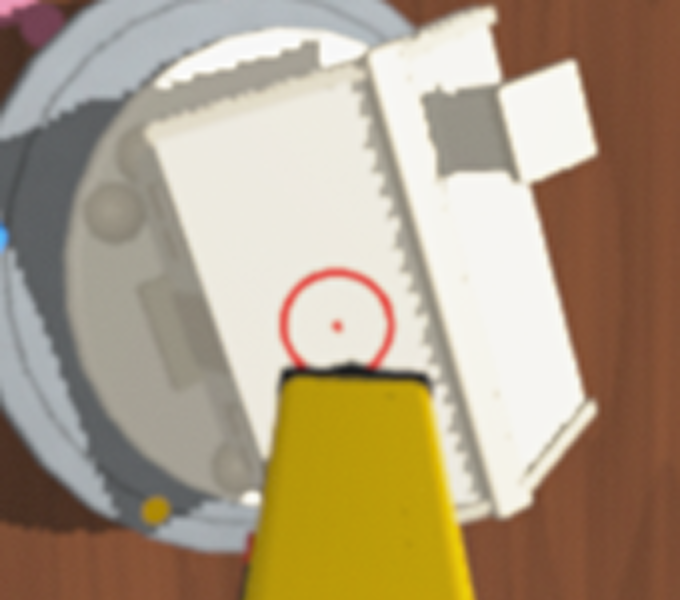

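```bash
python3 - <<'E'
from h import *
m=camera_model("wrist");T=camera_model("top");S=camera_model("scene")
g=lambda p:np.array(p,float)/4+[230,90]-.375
for l,z in(([(150,133),(262,460)],.073+.064),([(368,55),(508,515)],.170)):
    w=onplane(m,g(l),z);d=w[1]-w[0];print("edge",np.degrees(np.arctan2(d[1],d[0])),np.linalg.norm(d))
s=env.read_state();p=np.array(s["tcp_pos"]);R=np.array(s["tcp_rot"])
print("axis vs n deg",np.degrees(np.arccos(-R[:,1]@n)))
# top meter axis edges
for dx in(0,.003):
  for d,name in((.130,"tip"),(.118,"nose end"),(.078,"housing low"),(-.032,"housing top")):
    X=p+R@[dx,d,0];print(dx,name,X,"top",(proj(T,X)[0]-[450,175]+.5)*5,"scene",(proj(S,X)[0]-[150,80]+.5)*5+[500,0])
print("tri tip/nose", tri((S,T),((199.6+(-1.),163.0),(475.7,207))))
print("housing top corners wrist", proj(m,np.array([p+R@[dx+a*.02,-.032,b*.013] for dx in (0,.003) for a in(-1,1) for b in(-1,1)])))
E
```

```text
edge -72.96350460695481 0.09185065831036325
edge -71.68448092668447 0.12835166846559484
axis vs n deg 0.1879942498204548
0 tip [ 0.4934 -0.2636  0.2134] top [125.4719 146.0303] scene [754.7742 438.2473]
0 nose end [ 0.4877 -0.2653  0.2238] top [142.5593 159.0887] scene [747.0295 412.8501]
0 housing low [ 0.4685 -0.271   0.2584] top [203.7773 205.8724] scene [720.977 327.416]
0 housing top [ 0.4156 -0.2865  0.3537] top [415.2728 367.5003] scene [647.3992  86.1322]
0.003 tip [ 0.4935 -0.2666  0.213 ] top [133.549  145.6754] scene [748.2381 439.9481]
0.003 nose end [ 0.4878 -0.2683  0.2234] top [150.7594 158.7214] scene [740.4755 414.5408]
0.003 housing low [ 0.4686 -0.2739  0.258 ] top [212.4157 205.4586] scene [714.3625 329.0722]
0.003 housing top [ 0.4158 -0.2895  0.3533] top [425.3978 366.9049] scene [640.613   87.6875]
tri tip/nose [[ 0.4868 -0.2645  0.2202]]
housing top corners wrist [[285.2845 253.5369]
 [354.4219 253.6452]
 [288.2427 339.2121]
 [350.8722 339.3141]
 [285.5276 260.5754]
 [354.1303 260.6832]
 [288.4423 344.9921]
 [350.6327 345.0937]]
```

```bash
sed -i 's/^yaw=16\./yaw=16.7/; s/^M=.*/M=np.array([.521,-.261,.153])/' h.py; cat >> h.py <<'E'
def goto(gap,dx=.0015):
    R=tilt(0); delta(M+n*(.130+gap)-R[:,0]*dx,R)
E
python3 - <<'E'
from h import *
goto(.02)
E
```

```text
t 5.1167 q [-58.6897   8.8538  98.988   31.6401  67.1664 -70.2565] tcp [ 0.431 -0.282  0.326] F [ 0.3282  0.2896 -1.593 ] w 0.02566866417426926
shift [ 0.0058  0.0459 -0.0048] rot [-0.0705  0.3516  0.1501]
```

Emit:
apply_moves:
  commands:
    - [[0.003, 0.01, -0.0025], [0, 0.3, 0.1], 0.01]
    - [[0.0058, 0.02, -0.0048], [0, 0.3, 0.1], 0.01]
    - [[0.0058, 0.03, -0.0048], [0, 0.3, 0.1], 0.01]
    - [[0.0058, 0.038, -0.0048], [0, 0.3, 0.1], 0.01]
    - [[0.0058, 0.045, -0.0048], [0, 0.3, 0.1], 0.01]
    - [[0.0058, 0.045, -0.0048], [0, 0.3, 0.1], 0.01]
    - [[0.0058, 0.045, -0.0048], [0, 0.3, 0.1], 0.01]
    - [[0.0058, 0.045, -0.0048], [0, 0.3, 0.1], 0.01]

```text
clock: 5.78
tcp_pos: [0.4483, -0.2824, 0.2836]
tcp_rot: [[0.036, 0.48, 0.876], [-0.989, 0.142, -0.038], [-0.143, -0.866, 0.48]]
ft_force: [0.2, 0.2, -2.4]
grip_width: 0.0257
```

```bash
python3 - <<'E'
from h import *
goto(.005)
m=camera_model("wrist");im=camera("wrist");t=camera("top");s=camera("scene")
F=[]
for k in range(6):
    F.append(env.read_state()["ft_force"]); camera("scene")
F=np.array(F);print("mean",F.mean(0),F.std(0),"along n",(F@n).mean(),(F@n).std())
z=cv2.resize(im[90:250,230:400],(510,480),interpolation=cv2.INTER_CUBIC)
t2=cv2.resize(t[170:250,430:530],(600,480),interpolation=cv2.INTER_CUBIC)
cv2.imwrite("pics/z5.png",z[:,:,::-1]);cv2.imwrite("pics/z6.png",t2[:,:,::-1]);cv2.imwrite("pics/z7.png",cv2.resize(s[120:240,150:270],None,fx=5,fy=5,interpolation=cv2.INTER_CUBIC)[:,:,::-1])
E
```

```text
t 5.7833 q [-56.793   12.6954 101.4833  33.2772  60.932  -71.9938] tcp [ 0.4483 -0.2824  0.2836] F [ 0.1876  0.2117 -2.4177] w 0.025748708576684137
shift [-0.0013  0.016   0.0004] rot [-0.0736 -0.0417  0.0817]
mean [-0.1209  0.2115 -2.0389] [0.4658 0.478  0.6128] along n -1.73822054587999 0.49657065584386434
```

View pics/z5.png

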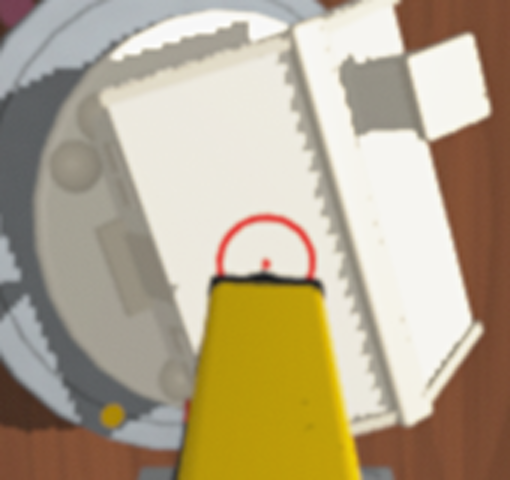

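View pics/z6.png

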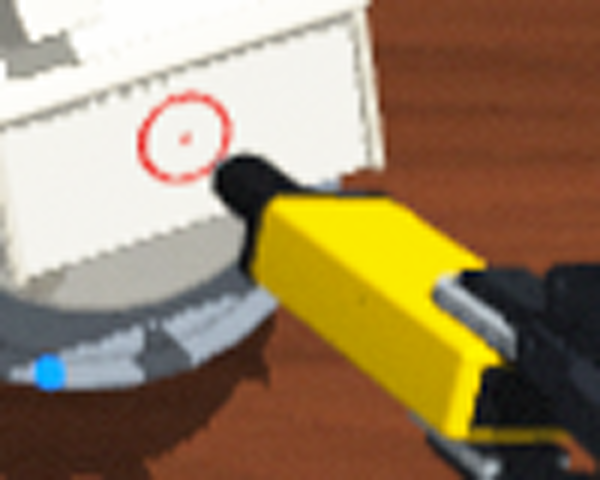

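View pics/z7.png

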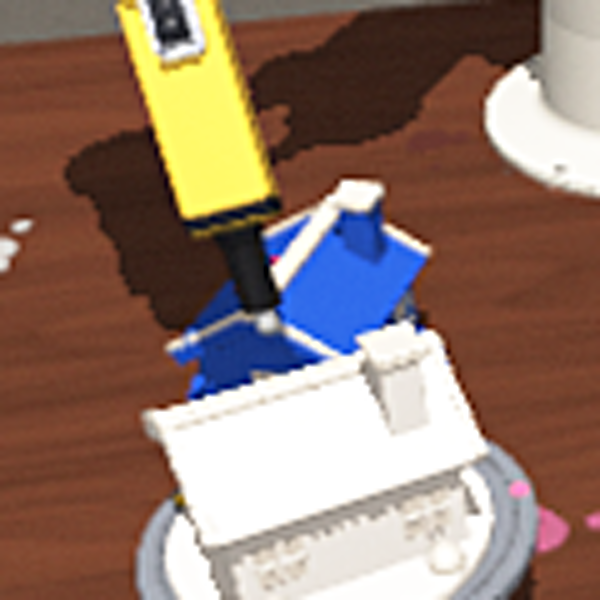

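```bash
python3 - <<'E'
from h import *
T=camera_model("top");S=camera_model("scene")
s=env.read_state();p=np.array(s["tcp_pos"]);R=np.array(s["tcp_rot"])
for dx in(0,.0015,.003):
  for d,name in((.130,"tip"),(.118,"nose end"),(.078,"housing low")):
    X=p+R@[dx,d,0];print(dx,name,X,"top",(proj(T,X)[0]-[430,170]+.5)*6,"scene",(proj(S,X)[0]-[150,120]+.5)*5)
a=np.array([[.5-.5,0,0]])
print("scene +1mm along n at nose:",(proj(S,X+n*.001)-proj(S,X))*5,"tool x +1mm top",(proj(T,X+R[:,0]*.001)-proj(T,X))*6,"scene",(proj(S,X+R[:,0]*.001)-proj(S,X))*5)
E
python3 - <<'E'
import cv2
cv2.imwrite("pics/z8.png",cv2.resize(cv2.imread("pics/z6.png")[120:270,170:350],None,fx=4,fy=4,interpolation=cv2.INTER_CUBIC))
E
```

```text
0 tip [ 0.5106 -0.2639  0.1709] top [217.903  166.0792] scene [269.9668 335.4832]
0 nose end [ 0.5048 -0.2657  0.1813] top [236.3865 180.1913] scene [262.3248 310.6196]
0 housing low [ 0.4856 -0.2713  0.216 ] top [302.3085 230.5222] scene [236.6204 226.9896]
0.0015 tip [ 0.5106 -0.2654  0.1707] top [222.4635 165.9186] scene [266.7491 336.3498]
0.0015 nose end [ 0.5049 -0.2671  0.1811] top [241.0123 180.0247] scene [259.0984 311.4816]
0.0015 housing low [ 0.4856 -0.2728  0.2157] top [307.1659 230.3335] scene [233.365  227.8363]
0.003 tip [ 0.5107 -0.2669  0.1705] top [227.0217 165.7581] scene [263.5298 337.2169]
0.003 nose end [ 0.5049 -0.2686  0.1809] top [245.6358 179.8582] scene [255.8705 312.3442]
0.003 housing low [ 0.4857 -0.2743  0.2155] top [312.0208 230.1449] scene [230.108  228.6835]
scene +1mm along n at nose: [[-0.6524 -2.1055]] tool x +1mm top [[ 3.2352 -0.1257]] scene [[-2.1723  0.565 ]]
```

View pics/z8.png

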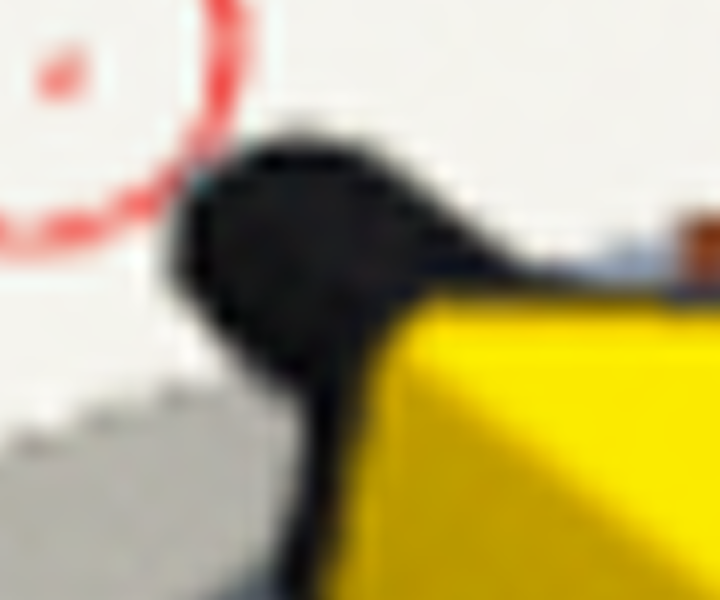

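Emit:
apply_moves:
  commands:
    - [[-0.001, 0.004, 0], [0, 0, 0], 0.01]
    - [[-0.001, 0.008, 0], [0, 0, 0], 0.01]
    - [[-0.001, 0.012, 0], [0, 0, 0], 0.01]
    - [[-0.001, 0.015, 0], [0, 0, 0], 0.01]
    - [[-0.001, 0.016, 0], [0, 0, 0], 0.01]
    - [[-0.001, 0.016, 0], [0, 0, 0], 0.01]
    - [[-0.001, 0.016, 0], [0, 0, 0], 0.01]
    - [[-0.001, 0.016, 0], [0, 0, 0], 0.01]

```text
clock: 6.9
tcp_pos: [0.4559, -0.2792, 0.2698]
tcp_rot: [[0.035, 0.48, 0.877], [-0.989, 0.142, -0.038], [-0.143, -0.866, 0.48]]
ft_force: [0.3, -1.4, -1.8]
grip_width: 0.0254
```

```bash
cat >> h.py <<'E'
def force(k=20):
    F=[];Q=[]
    for _ in range(k):
        s=env.read_state();F.append(s["ft_force"]);Q.append((np.array(s["tcp_pos"])-M)@n); camera("scene")
    F=np.array(F);print("F",F.mean(0),"F.n",(F@n).mean(),"+-",(F@n).std()/k**.5,"std",(F@n).std(),"tcp.n mm",np.mean(Q)*1e3)
E
python3 - <<'E'
from h import *
force(); goto(0)
E
```

```text
F [ 0.0548  0.0013 -2.141 ] F.n -1.8805532655440995 +- 0.12605965774503064 std 0.5637559278764928 tcp.n mm 134.91042344615482
t 7.9 q [-55.7231  13.9309 102.3516  33.9361  58.6488 -72.3892] tcp [ 0.4558 -0.2791  0.2697] F [-0.7577  0.4159 -2.6136] w 0.025807048184168135
shift [-0.0003  0.0049  0.0006] rot [-0.0674 -0.0578  0.0789]
```

Still free, with a baseline of about -1.85 N along the normal. Moving on in small steps.

Emit:
apply_moves:
  commands:
    - [[0, 0.001, 0.0003], [0, 0, 0], 0.01]
    - [[0, 0.002, 0.0005], [0, 0, 0], 0.01]
    - [[0, 0.003, 0.0005], [0, 0, 0], 0.01]
    - [[0, 0.003, 0.0005], [0, 0, 0], 0.01]
    - [[0, 0.003, 0.0005], [0, 0, 0], 0.01]

```text
clock: 8.32
tcp_pos: [0.4577, -0.2786, 0.2672]
tcp_rot: [[0.035, 0.48, 0.877], [-0.989, 0.142, -0.038], [-0.143, -0.866, 0.48]]
ft_force: [-0.6, 0.3, -3.0]
grip_width: 0.0253
```

```bash
python3 - <<'E'
from h import *
force(16)
E
```

```text
F [-0.0917  0.137  -2.3476] F.n -2.0088129851382712 +- 0.1254829844561374 std 0.5019319378245496 tcp.n mm 131.86778868674324
```

Emit:
apply_moves:
  commands:
    - [[0, 0.001, 0], [0, 0, 0], 0.01]
    - [[0, 0.002, 0], [0, 0, 0], 0.01]
    - [[0, 0.002, 0], [0, 0, 0], 0.01]
    - [[0, 0.002, 0], [0, 0, 0], 0.01]

```text
clock: 9.45
tcp_pos: [0.4587, -0.2784, 0.2655]
tcp_rot: [[0.035, 0.48, 0.877], [-0.989, 0.142, -0.038], [-0.143, -0.866, 0.48]]
ft_force: [-0.0, -0.7, -2.1]
grip_width: 0.0252
```

```bash
python3 - <<'E'
from h import *
force(16)
E
```

```text
F [-0.1078 -0.0335 -2.2257] F.n -1.8710902928404298 +- 0.13065467869909514 std 0.5226187147963806 tcp.n mm 129.86048817403233
```

Emit:
apply_moves:
  commands:
    - [[0, 0.001, 0], [0, 0, 0], 0.01]
    - [[0, 0.002, 0], [0, 0, 0], 0.01]
    - [[0, 0.002, 0], [0, 0, 0], 0.01]
    - [[0, 0.002, 0], [0, 0, 0], 0.01]

```text
clock: 10.58
tcp_pos: [0.4597, -0.2782, 0.2638]
tcp_rot: [[0.035, 0.48, 0.877], [-0.989, 0.142, -0.038], [-0.143, -0.866, 0.48]]
ft_force: [-1.2, 0.1, -0.3]
grip_width: 0.0254
```

```bash
python3 - <<'E'
from h import *
force(16)
t=camera("top")
cv2.imwrite("pics/z9.png",cv2.resize(t[170:250,430:530],(750,600),interpolation=cv2.INTER_CUBIC)[:,:,::-1])
w=camera("wrist")
cv2.imwrite("pics/z10.png",cv2.resize(w[100:220,240:400],(800,600),interpolation=cv2.INTER_CUBIC)[:,:,::-1])
E
```

```text
F [-1.0439 -0.4112 -0.3188] F.n 0.2829477636864435 +- 0.12100348356838585 std 0.4840139342735434 tcp.n mm 127.87896589190476
```

View pics/z9.png

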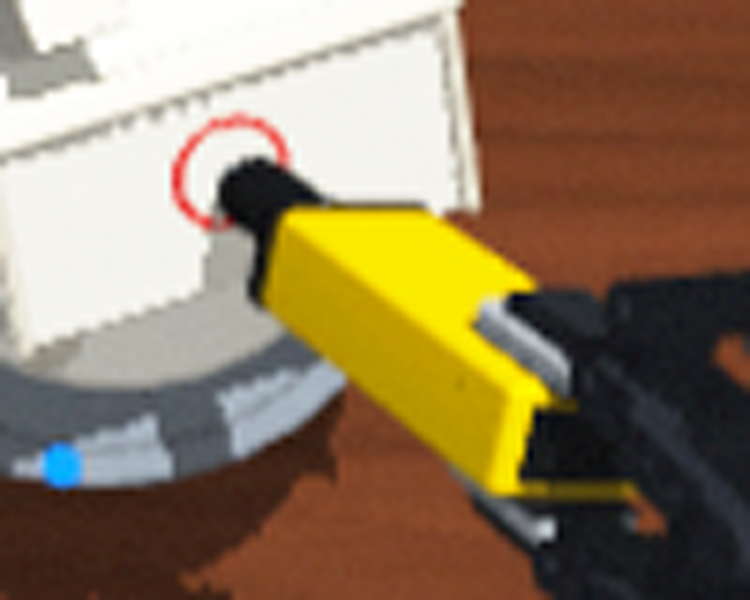

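View pics/z10.png

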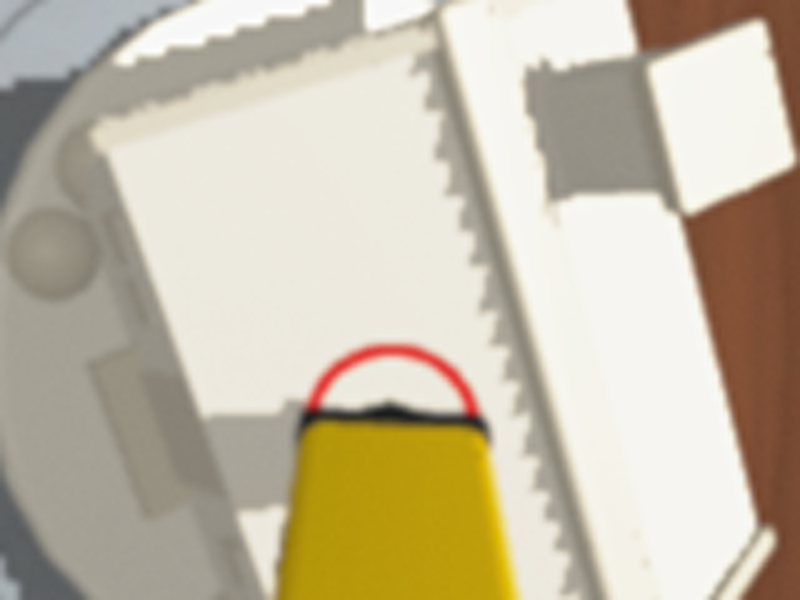

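Contact is made. The force change is 2.2 N, aligned with the normal, and the tip sits over the ring's centre. It's now about 2 mm in, so 3 mm more.

Emit:
apply_moves:
  commands:
    - [[0, 0.0005, 0], [0, 0, 0], 0.01]
    - [[0, 0.001, 0], [0, 0, 0], 0.01]
    - [[0, 0.0015, 0], [0, 0, 0], 0.01]
    - [[0, 0.002, 0], [0, 0, 0], 0.01]
    - [[0, 0.0025, 0], [0, 0, 0], 0.01]
    - [[0, 0.003, 0], [0, 0, 0], 0.01]
    - [[0, 0.003, 0], [0, 0, 0], 0.01]
    - [[0, 0.003, 0], [0, 0, 0], 0.01]

```text
clock: 12.15
tcp_pos: [0.4611, -0.2777, 0.2612]
tcp_rot: [[0.035, 0.48, 0.877], [-0.989, 0.142, -0.038], [-0.143, -0.866, 0.48]]
ft_force: [-0.6, 0.2, 1.1]
grip_width: 0.0255
```

```bash
python3 - <<'E'
from h import *
force(30)
s=env.read_state();print(np.degrees(np.arccos(-np.array(s["tcp_rot"])[:,1]@n)),s["clock"],s["grip_width"])
t=camera("top")
cv2.imwrite("pics/t11.png",t[:,:,::-1])
cv2.imwrite("pics/z11.png",cv2.resize(t[170:250,430:530],(750,600),interpolation=cv2.INTER_CUBIC)[:,:,::-1])
w=camera("wrist");cv2.imwrite("pics/w11.png",w[:,:,::-1])
a=camera("scene");cv2.imwrite("pics/z12.png",cv2.resize(a[140:260,160:280],None,fx=5,fy=5,interpolation=cv2.INTER_CUBIC)[:,:,::-1])
E
```

```text
F [-1.3483 -0.4438  0.4246] F.n 1.077189305169123 +- 0.07840498451515554 std 0.4294417863979394 tcp.n mm 124.86374401111537
0.10548981553971346 13.65 0.025621478014590394
```

View pics/z11.png

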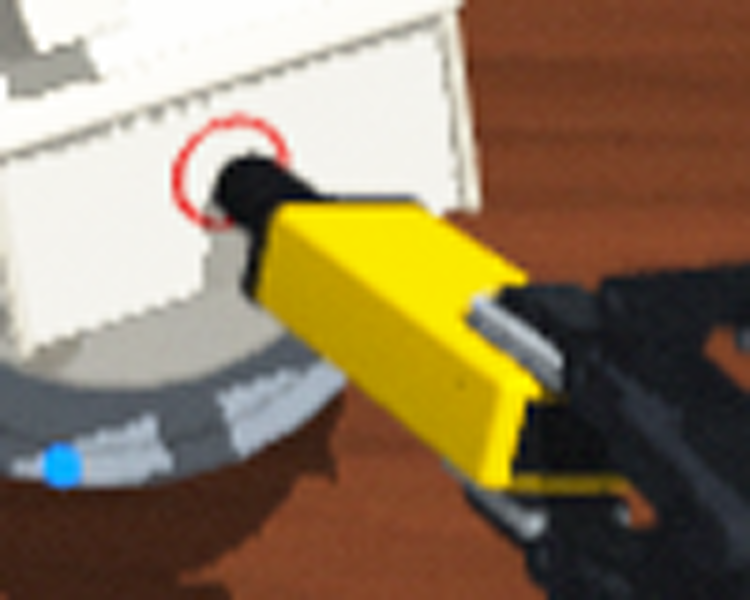

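View pics/z12.png

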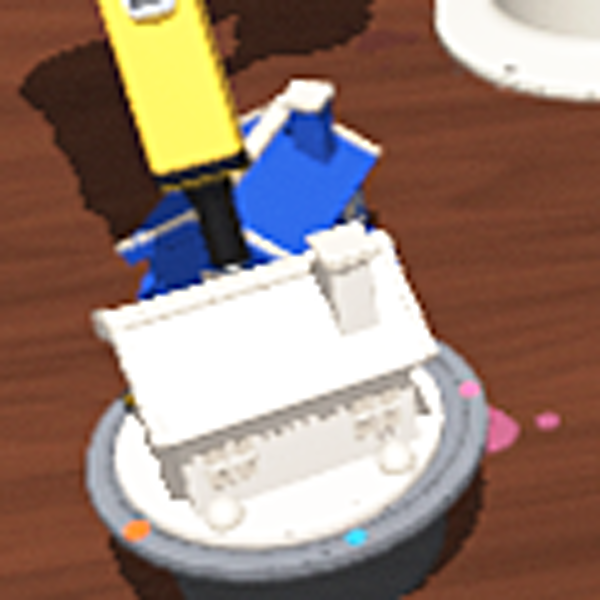

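View pics/w11.png

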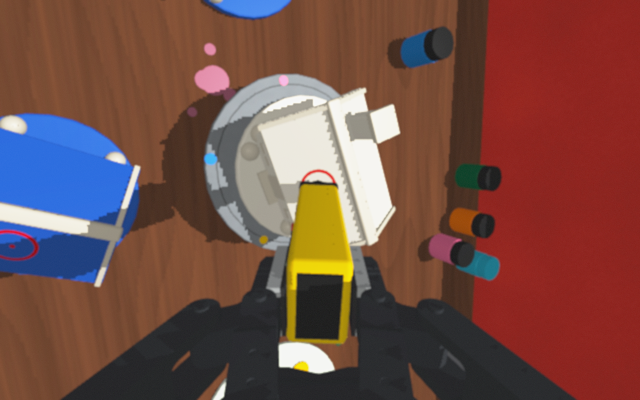

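The force change is 3.0 N, which means half way in, and the cottage hasn't moved between pictures. Holding a further 2.7 s.

Emit:
apply_moves:
  commands:
    - [[0, 0, 0], [0, 0, 0], 0.01]
    - [[0, 0, 0], [0, 0, 0], 0.01]
    - [[0, 0, 0], [0, 0, 0], 0.01]
    - [[0, 0, 0], [0, 0, 0], 0.01]
    - [[0, 0, 0], [0, 0, 0], 0.01]
    - [[0, 0, 0], [0, 0, 0], 0.01]
    - [[0, 0, 0], [0, 0, 0], 0.01]
    - [[0, 0, 0], [0, 0, 0], 0.01]

```text
clock: 14.47
tcp_pos: [0.4611, -0.2777, 0.2613]
tcp_rot: [[0.035, 0.48, 0.877], [-0.989, 0.142, -0.038], [-0.143, -0.866, 0.48]]
ft_force: [-1.3, -0.9, -0.1]
grip_width: 0.0255
```

```bash
python3 - <<'E'
from h import *
force(40)
t=camera("top")[:,:,::-1]; a=cv2.imread("pics/top0.png")
d=cv2.absdiff(t,a).max(2); print("changed px roof", (d[160:185,415:455]>40).sum())
s=env.read_state();print(s["clock"],s["grip_width"])
print(env.hand_in())
E
```

```text
F [-1.3124 -0.4785  0.4167] F.n 1.0581572962316326 +- 0.08529466404321809 std 0.5394508212708714 tcp.n mm 124.85885497361981
changed px roof 0
16.5167 0.025730775240629073
the job is handed in; nothing more can be done
None
```

I lifted the meter out of its block and brought its tip square onto the red ring. I held it there for about 4.4 s and handed in at 16.5 s, still gripping it.

**Press:** the force along the roof's normal rose by about 3.0 N (±0.15 N) over the free-air reading. The travel past first contact was about 5 mm. Both mean the tip is about half way in.

**Square to the roof:** the gripper's axis was within about 0.1° of the roof normal I estimated. That estimate depends on the cottage's yaw, where my edge readings ranged from 16° to 18°. I used 16.7°, so the real error could be up to about 1°.

**Position:** the top view puts the tip within 1–2 mm of the ring's centre. The scene view disagreed by a few millimetres while the tip was still clear of the roof. First contact then came within about 0.2 mm of the depth I expected.

**Cottage:** the last top picture showed no changed pixels in the patch of its roof I compared with the start. I didn't run a separate check on the jars and the hen, but nothing touched them.

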